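Home the photometer's filter wheel, count four clicks and lock it

TASK

Set the photometer to its fourth filter: first turn the filter wheel clockwise, seen from above, until its tongue bears against the stop pin, and keep it pressed there lightly for a second - firmly enough to feel the stop, never with a shove, for the pin bends easily. Then advance the wheel anticlockwise by exactly four clicks, one at a time, letting it stand still for a second on each click. Finally press the black lock plunger fully down, and let go, leaving the bottles and flasks around the instrument where they are.

Things in the scene. Friction and masses are not known exactly. Their poses are not given: they have to be found in the camera images.
- photometer: the instrument, fixed to the bench: a white box 235 mm (x) by 200 mm (y) by 55 mm high. Origin on the bench under the filter wheel's axis; x points away from the robot (at yaw 0) to the raised head (x = 83 to 131 mm, 110 mm wide, top 100 mm above the bench), whose grey bracket, 30 mm wide, overhangs the wheel's rim from x = 43 mm and carries the lock plunger; z up
- detent (a point): the spring roller that makes the clicks, at the wheel's rim, 65 mm from the axis; nothing of it is higher than 80 mm above the bench. It presses into the gaps between lobes. A click takes about 4 N sideways at the handle peg, most at its beginning; halfway it turns over and the wheel pulls itself on
- wheel_centre (a point): point on the vertical axis of the filter wheel at its upper face, 77 mm above the bench, axes as the photometer's. The wheel is an aluminium disc of 12 round lobes, 126 mm over all and 12 mm thick, each lobe with a round glass filter; a hub cap of radius 12 mm rises 10 mm on the axis
- filter_wheel (a joint): angle of the filter wheel (rad), growing anticlockwise from above. About 0 when its tongue (flat steel tab under the rim, opposite the handle peg) meets the stop pin. It rests at 0.06 + k * 0.5236, k = 0, 1, 2, ... (30 degrees a click). Home is k = 0: let go at the stop, it springs back to 0.06, which is not a click. It starts one to five clicks from home; fourth filter: 2.154
- handle_top (a point): centre of the top of the handle peg that turns the wheel: a black upright round peg (a sleeve that spins freely on its own axis, like a crank's grip), 14 mm diameter, 40 mm tall, standing on the wheel's upper face 36 mm from the axis, its top 117 mm above the bench. In the photometer's frame it stands at 105 degrees (anticlockwise from x) plus the wheel's angle. It can be pinched from above or pushed from the side
- stop_pin: slender steel stop pin, fixed, 10 mm diameter, 24 mm tall, 73 mm from the wheel's axis; origin at its foot, 55 mm above the bench. More than 6 N of the tongue on it bends it: some 16 N sideways at the handle peg. Light pressure is 1 to 4 N on the pin, some 7 to 12 N at the peg, of which about 4 N is the roller's. It is rigid and does not give as the roller does
- lock_plunger (a joint): how far the lock plunger is pressed (m): 0 up, 0.014 fully down. It resists with about 4 N, stays where it is left, and its pin drops between two lobes only when the wheel rests on a click
- lock_top (a point): centre of the top of the lock plunger's black cap, 28 mm diameter, 130 mm above the bench when up, 63 mm from the wheel's axis along the photometer's x; pressed straight down
- amber_bottle: an amber glass bottle, loose, 140 mm tall, radius 33 mm; origin at the centre of its underside, z up. A bystander.
- flask_a: a clear conical flask, loose, 100 mm tall, base radius 33 mm, neck radius 11 mm; origin at the centre of its underside, z up. A bystander.
- flask_b: a clear conical flask, loose, 100 mm tall, base radius 33 mm, neck radius 11 mm; origin at the centre of its underside, z up. A bystander.
- white_jar: a white plastic jar with a red cap, loose, 70 mm tall, radius 25 mm; origin at the centre of its underside, z up. A bystander.

How it is judged (in metres and radians):
On the way, in this order (a step that is already met when the one before it is completed fails the run):
1. the wheel is pressed against its stop pin (at least 1 N on the pin, held 0.3 s) (value of joint filter_wheel below 0.04 rad and contact force between stop_pin and anything else above 1 N), for 0.3 s.
2. the wheel stands still on click 1 (within 0.1 rad, 0.3 s) (value of joint filter_wheel between 0.484 and 0.684 rad and velocity of joint filter_wheel between -0.15 and 0.15 rad/s), for 0.3 s.
3. the wheel stands still on click 2 (within 0.1 rad, 0.3 s) (value of joint filter_wheel between 1.007 and 1.207 rad and velocity of joint filter_wheel between -0.15 and 0.15 rad/s), for 0.3 s.
4. the wheel stands still on click 3 (within 0.1 rad, 0.3 s) (value of joint filter_wheel between 1.531 and 1.731 rad and velocity of joint filter_wheel between -0.15 and 0.15 rad/s), for 0.3 s.
5. the wheel stands still on click 4 (within 0.1 rad, 0.3 s) (value of joint filter_wheel between 2.054 and 2.254 rad and velocity of joint filter_wheel between -0.15 and 0.15 rad/s), for 0.3 s.
At the end, for the whole second after the job is handed in: the wheel rests on the fourth click from home (2.154 rad, within 0.08), the lock plunger is at least 12 mm down, and the bottles and flasks stand at rest where they were (value of joint filter_wheel between 2.074 and 2.234 rad and velocity of joint filter_wheel between -0.15 and 0.15 rad/s and value of joint lock_plunger above 0.012 m and linear speed of each of amber_bottle, flask_a, flask_b, white_jar below 0.02 m/s); the robot touches nothing.
It fails at once if the stop pin is loaded with more than 6 N (contact force between stop_pin and anything else above 6 N).
It fails at once if the lock plunger is pressed down while the wheel is not on the fourth click (value of joint lock_plunger above 0.006 m and not (value of joint filter_wheel between 2.004 and 2.304 rad)).
It fails at once if a bottle, jar or flask is moved more than 20 mm or tipped (distance of any of amber_bottle, flask_a, flask_b, white_jar from where it was at the start of the episode above 0.02 m or angle between any of amber_bottle, flask_a, flask_b, white_jar's own z axis and vertical above 0.3 rad).
It also fails if it takes over 64 s, if anything falls off the work surface, if the arm or the gripper's body presses on something with over 40 N, if the wrist force passes 120 N, or if a joint passes its speed limit or range.

ROBOT

A 6-joint arm with a two-finger parallel gripper is mounted at the origin on the work surface. World frame = base frame: x ahead of the robot, y to its left, z up, the work surface at z = 0. Lengths are in mm, angles in rad, forces in N, time in s.
With the tool pointing down it reaches from about 300 to 775 mm from the base axis. Payload 14.6 kg.
Tool frame: the origin (TCP) lies on the centre line of the jaws, within the pads' length; the fingertips stand 19 mm ahead of it and the grasp point (between the pads) is the TCP (bot.tip_reach is the distance from the TCP to the fingertips, in mm); z points along the fingers, y is the line along which they close (so a half turn about z gives the same grasp; the last joint's range is limited). The gripper opens to 85 mm and grips with 20 to 120 N. Pads are 22 mm wide; open, the fingers measure 114 mm over their backs; the gripper's body (76 mm by 85 mm) begins 54 mm behind the grasp point. The pads swing forward as they close: fully open they stand 13 mm farther back than shut.
Start: joints at [-1.179, 0.3, 1.521, -0, 1.321, -0.067], TCP at [243.572, -493.115, 250.281] pointing down, gripper open.
Joint ranges: [-3.03, 3.03], [-0.79, 2.21], [0.23, 2.52], [-1.04, 4.18], [0, 3.07], [-2.55, 2.55]. Speed limits (rad/s): [2.22, 2.22, 2.57, 3.14, 3.14, 3.14].

INTERFACE

Orientations are given as a unit quaternion [w, x, y, z].
In Python, from rig import bot gives the robot as it stands. Calls block until the motion is done:
- bot.move_to(position, orientation): joint-space move of the TCP to a pose.
- bot.servo_line(position, attitude=None, speed=150, until_force=None): straight line of the TCP; attitude=None keeps the orientation; speed is the mean speed in mm/s. With until_force (N) it stops when the force on the tool has changed by that much, and returns True; else False.
- bot.move_joints(angles): joint-space move.
- bot.move_gripper(opening, grip_force=None): finger opening in mm; grip_force is the grip in N (None keeps the last); returns when the fingers have stopped.
- bot.dwell(seconds).
- bot.ik(position, orientation): joint angles nearest the present ones, or None.
- bot.read_state(): the state.
- bot.read_camera(name): name is "scene" or "top"; returns a dict with "image" (384x512x3 uint8, blue, green, red), "depth" (384x512 float32, mm along the optical axis (not along the pixel's ray), 0 where there is no reading), "fovy" (degrees; the focal length in pixels is half the picture's height over the tangent of half this angle, whatever the lens; pixels are square), "cx", "cy" (the principal point, pixels), "eye" and "attitude" of the camera in the world. Camera axes: x right, y down, z forward; pixel columns grow to the right and rows downward; lengths in mm; the calibration is good to about 2 mm. A picture is of the moment at which its call begins.
A pose or a line that the arm cannot do raises bot.MotionError and nothing moves.
- bot.finish_job(): hands the job in; it is judged then, once.
The state is a dict: "clock": time; "joint_positions": joint angles; "qvel": joint speeds; "effort": joint torques, N m; "ee_pos": TCP position; "tool_rot": TCP orientation; "ft_force": force on the tool from outside, world axes, zero at the start; "moment": the same for the moment, N m; "grip_width": finger opening in mm; "grip_force": force on a finger pad.
Only numpy, scipy, OpenCV 4.12 (cv2) and the standard library are available. Lean on these libraries where they do the work, as an engineer would, in place of code of your own. Each camera call takes 0.05 s, during which the arm holds its last target. There are 200 camera calls.

## Working session

There is one attempt and no reset: what is moved stays moved. The work goes in short steps, each a Python script; the robot and the scene stay as the last script left them, time stands still between calls to the robot, and variables do not carry over. Pictures are saved under pics/ and viewed, at most 10 in all, crops included, and the job is handed in when it is done.

```bash
ls; mkdir -p pics; cat > h.py <<'E'
import numpy as np, cv2
from scipy.spatial.transform import Rotation as R
from rig import bot
def rot(q): return R.from_quat([q[1],q[2],q[3],q[0]]).as_matrix()
def ray(c,u,v):
    f=c["image"].shape[0]/2/np.tan(np.radians(c["fovy"])/2)
    d=np.stack([(np.asarray(u,float)-c["cx"])/f,(np.asarray(v,float)-c["cy"])/f,np.ones(np.shape(u))],-1)
    return d@rot(c["attitude"]).T
def plane(c,u,v,z):
    d=ray(c,u,v); e=np.array(c["eye"]); return e+d*((z-e[2])/d[...,2])[...,None]
def cloud(c):
    v,u=np.mgrid[:384,:512]; return np.array(c["eye"])+ray(c,u,v)*c["depth"][...,None]
E
python3 - <<'E'
from h import *
for n in("scene","top"):
    c=bot.read_camera(n); cv2.imwrite(f"pics/{n}0.png",c["image"]); np.save(f"{n}0.npy",c,allow_pickle=True)
    print(n,c["eye"],c["attitude"],c["fovy"],c["cx"],c["cy"])
s=bot.read_state();print(s)
E
```

```text
pics
scene [1296.68110844  -62.77761689  927.12325611] [-0.25053708  0.71568436  0.61318608 -0.22142695] 49.22436213144897 258.60397944646866 186.59462833778696
top [ 549.94498709   53.86037481 1028.39617726] [ 0.01069824 -0.69969113  0.71372468 -0.03024801] 46.667008420502945 252.66830543923157 198.3772844953193
{'clock': 0.1, 'joint_positions': array([-1.17862173e+00,  3.00435685e-01,  1.52154011e+00, -3.12211693e-05,
        1.32072970e+00, -6.65727991e-02]), 'qvel': array([-0.00131726, -0.00119691, -0.0017451 , -0.00172131,  0.00114497,
        0.00011532]), 'effort': array([ 1.71036914e-03, -5.44375885e+01, -3.62370479e+01, -1.43023760e-05,
        3.02638437e-03,  6.59216042e-07]), 'ee_pos': array([ 243.48043243, -492.94305918,  249.75806954]), 'tool_rot': array([-5.46609603e-04,  9.73807955e-01,  2.27371406e-01, -1.05108676e-04]), 'ft_force': array([-0.04457644, -0.0052203 , -0.81519905]), 'moment': array([-0.01433138,  0.01733487,  0.06661792]), 'grip_force': 0.0, 'grip_width': 85.49472804689695}
```

View pics/top0.png

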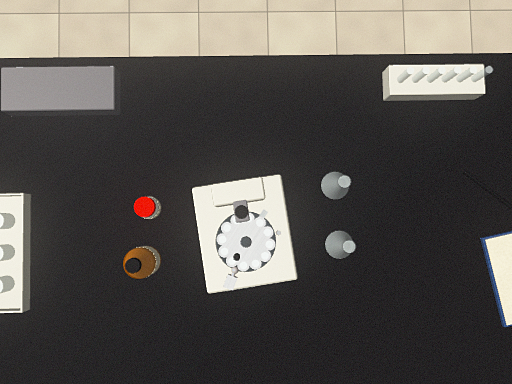

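View pics/scene0.png

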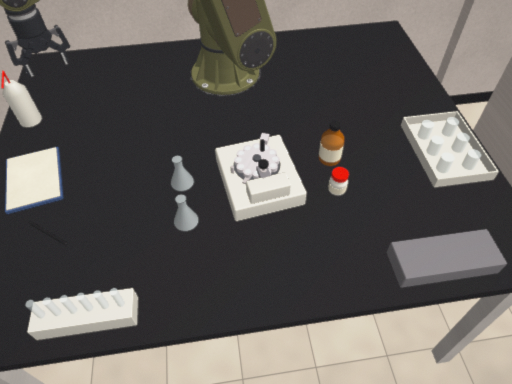

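The top view shows the photometer near (245,235), with the hub at about (246,242), the handle peg at (237,257) and the plunger cap at (241,211). The flasks are to the right, and the bottle and jar are to the left. Next I measure these from both views.

```bash
python3 - <<'E'
from h import *
t=np.load("top0.npy",allow_pickle=True).item(); s=np.load("scene0.npy",allow_pickle=True).item()
def blobs(c,x0,y0,x1,y1,thr=60,amin=15):
    g=c["image"].max(2); m=np.zeros_like(g); m[y0:y1,x0:x1]=(g[y0:y1,x0:x1]<thr)*255
    P=cloud(c); n,l,st,ce=cv2.connectedComponentsWithStats(m)
    for i in range(1,n):
        if st[i,4]>=amin: print(st[i],ce[i].round(1),"med xyz",np.median(P[l==i],0).round(1), "z90",np.percentile(P[l==i][:,2],90).round(1))
print("top");blobs(t,205,190,285,285)
print("scene");blobs(s,232,130,290,190)
# box top
P=cloud(t);g=t["image"].min(2)
m=((g>150)&(abs(P[...,2]-55)<8)).astype(np.uint8); m[:,:180]=0;m[:,310:]=0;m[:150]=0;m[310:]=0
pts=P[m>0][:,:2].astype(np.float32); r=cv2.minAreaRect(pts); print("boxtop",r,np.median(P[m>0][:,2]))
# bracket depth check
for nm,(u,v) in dict(hub=(246,242),peg=(237,257),cap=(241,211),head=(237,192)).items(): print(nm,P[v,u].round(1))
cv2.imwrite("pics/tc.png",cv2.resize(t["image"][170:300,180:310],None,fx=4.5,fy=4.5,interpolation=cv2.INTER_CUBIC))
cv2.imwrite("pics/sc.png",cv2.resize(s["image"][125:225,205:310],None,fx=5.5,fy=5.5,interpolation=cv2.INTER_CUBIC))
E
```

```text
top
[234 253   6   7  27] [236.6 256.3] med xyz [485.6  62.5 116.5] z90 118.1
[270 282  15   3  29] [278.6 283.4] med xyz [ 4.121e+02 -3.170e+01  1.000e-01] z90 1.2
scene
[232 130  58  22 506] [258.7 135.1] med xyz [340.2  57.6  -0.5] z90 2.0
[261 140   3  11  30] [262.  145.2] med xyz [490.1  60.9 103.4] z90 116.7
[259 160   9   9  64] [262.7 163.8] med xyz [581.5  48.1 128.9] z90 130.9
boxtop ((530.33837890625, 47.104393005371094), (233.48348999023438, 197.89053344726562), 7.694314956665039) 54.5348032195958
hub [512.5  43.2  87.3]
peg [483.9  62.4 119.5]
cap [576.8  52.5 128.3]
head [617.4  60.1 101.2]
```

View pics/tc.png

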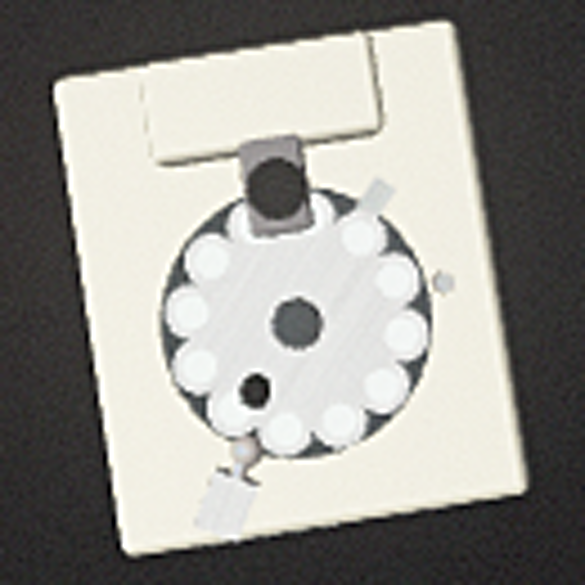

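View pics/sc.png

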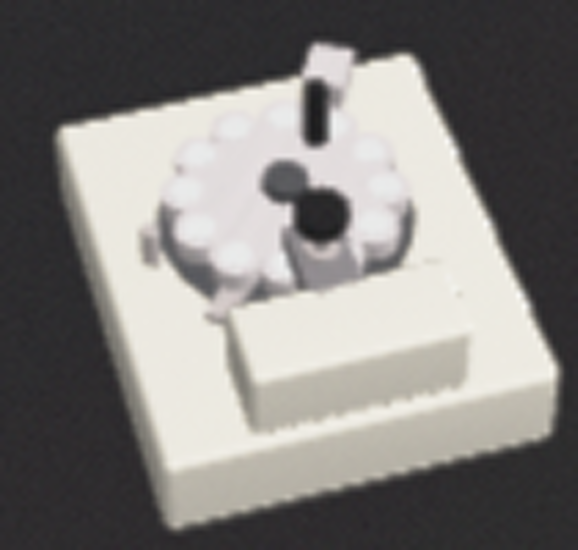

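The crops show hub (297,322), peg (255,390), cap (276,188), stop pin (445,282) and tongue (378,197). The tongue is about 42° anticlockwise of the pin, so the wheel stands at k=1. Next I cast rays, cross-check heights and plan the arc.

```bash
cat >> h.py <<'E'
def quat(y):   # tool down, closing line along world angle y
    Y=np.array([np.cos(y),np.sin(y),0]);Z=np.array([0,0,-1.]);q=R.from_matrix(np.c_[np.cross(Y,Z),Y,Z]).as_quat()
    return np.array([q[3],*q[:3]])
E
python3 - <<'E'
from h import *
t=np.load("top0.npy",allow_pickle=True).item(); s=np.load("scene0.npy",allow_pickle=True).item()
tc=lambda a,b:(180+(a+.5)/4.5-.5,170+(b+.5)/4.5-.5); sc=lambda a,b:(205+(a+.5)/5.5-.5,125+(b+.5)/5.5-.5)
def tri(a,b):
    d1,d2=ray(t,*a),ray(s,*b); A=np.c_[d1,-d2]; k=np.linalg.lstsq(A,np.array(s["eye"])-t["eye"],rcond=None)[0]
    p,q=t["eye"]+d1*k[0],s["eye"]+d2*k[1]; return ((p+q)/2).round(1),np.linalg.norm(p-q).round(1)
for n,a,b,z in(("hub",(297,322),(285,180),87),("peg",(255,389),(317,84),117),("cap",(276,188),(322,213),130)):
    print(n,"top plane",plane(t,*tc(*a),z).round(1),"scene plane",plane(s,*sc(*b),z).round(1),"tri",tri(tc(*a),sc(*b)))
h=plane(t,*tc(297,322),87);p=plane(t,*tc(255,389),117);c=plane(t,*tc(276,188),130)
print("peg r,ang",np.hypot(*(p-h)[:2]),np.degrees(np.arctan2(p[1]-h[1],p[0]-h[0])),"cap r,ang",np.hypot(*(c-h)[:2]),np.degrees(np.arctan2(c[1]-h[1],c[0]-h[0])))
print(bot.tip_reach)
C=h[:2]
for flip in(0,np.pi):
  for d in(0,33.4,60,90,123.4,130):
    a=np.radians(112.7+d); j=bot.ik([*(C+36*np.array([np.cos(a),np.sin(a)])),112],quat(a+np.pi/2+flip)); print(d,None if j is None else np.round(j,2))
E
```

```text
hub top plane [514.3  44.   87. ] scene plane [518.3  41.   87. ] tri (array([513.9,  42.8,  82.1]), np.float64(2.4))
peg top plane [485.7  63.9 117. ] scene plane [484.1  62.6 117. ] tri (array([485.7,  63.1, 118.5]), np.float64(1.5))
cap top plane [576.   52.7 130. ] scene plane [581.6  49.6 130. ] tri (array([576. ,  51.6, 123.5]), np.float64(2.2))
peg r,ang 34.853664349194496 145.19843987575427 cap r,ang 62.278464570796345 8.015191091106272
19.0
0 None
33.4 [ 0.06  0.33  1.83 -0.    0.98  2.22]
60 [ 0.02  0.32  1.85 -0.    0.97  1.72]
90 [-0.01  0.32  1.85 -0.    0.97  1.16]
123.4 [-0.05  0.35  1.81 -0.    0.98  0.55]
130 [-0.05  0.35  1.8  -0.    0.98  0.43]
0 [ 0.08  0.37  1.78 -0.    0.99 -0.32]
33.4 [ 0.06  0.33  1.83 -0.    0.98 -0.92]
60 [ 0.02  0.32  1.85 -0.    0.97 -1.42]
90 [-0.01  0.32  1.85 -0.    0.97 -1.98]
123.4 None
130 None
```

```bash
cat >> h.py <<'E'
C=np.array([515.5,44.]); YAW=np.radians(7.8); Z=112
def pose(th,r=36):   # th: wheel angle rad -> TCP, attitude, tangent
    a=np.radians(105)+YAW+th
    return np.array([*(C+r*np.array([np.cos(a),np.sin(a)])),Z]),quat(a-np.pi/2-.25),np.array([-np.sin(a),np.cos(a),0])
def ft(n=3):
    f=[]
    for _ in range(n): f.append(bot.read_state()["ft_force"]); bot.dwell(.01)
    return np.mean(f,0)
E
python3 - <<'E'
from h import *
p,q,t=pose(.584); print(p)
bot.move_to(p+[0,0,90],q); bot.move_gripper(40,60)
f0=ft();bot.servo_line(p,q,speed=120); print("descended",(ft()-f0).round(1)); bot.move_gripper(19)
s=bot.read_state(); print(s["clock"],s["ee_pos"].round(1),s["grip_width"],s["grip_force"],(ft()-f0).round(1),f0.round(2))
c=bot.read_camera("scene");cv2.imwrite("pics/s1.png",cv2.resize(c["image"][75:225,185:345],None,fx=4,fy=4,interpolation=cv2.INTER_CUBIC))
E
```

```text
[485.56334708  63.99491965 112.        ]
descended [ 0.1  0.2 -0.7]
4.075 [485.6  63.9 112.3] 19.298110399593316 1.5072757378220558 [-1.8 -2.4  2.5] [-0.09  0.05 -0.05]
```

View pics/s1.png

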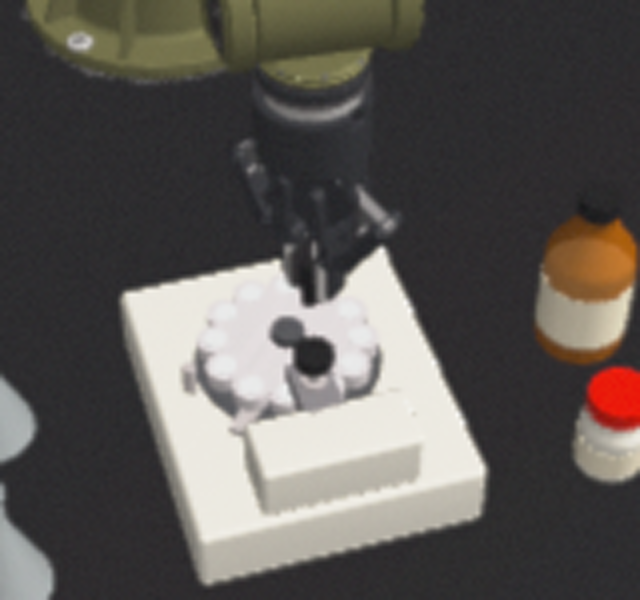

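The jaws straddle the peg at about (315,275) in the crop, well clear of everything. The force shows the peg sitting slightly anticlockwise of my estimate, so I recentre and narrow the cage.

```bash
python3 - <<'E'
from h import *
f0=np.array([-.09,.05,-.05])
for th in(.63,.67):
    p,q,t=pose(th); bot.servo_line(p,q,speed=20); f=ft()-f0; print(th,f.round(1),"Ft",(f@t).round(2),bot.read_state()["grip_force"])
bot.move_gripper(15.5); f=ft()-f0
s=bot.read_state(); print(s["clock"],s["grip_width"],s["grip_force"],f.round(1),f@t)
for th in(.63,.65,.67,.69,.71):
    p,q,t=pose(th); bot.servo_line(p,q,speed=20); f=ft()-f0; print(th,f.round(1),"Ft",(f@t).round(2),bot.read_state()["grip_force"].round(2))
print(bot.read_state()["clock"])
E
```

```text
0.63 [0.3 0.  0.5] Ft -0.15 0.0
0.67 [ 0.1 -0.4 -0.4] Ft 0.31 0.0
4.9417 15.368702367370846 0.0 [ 0.1  0.5 -0.3] -0.4292002833022056Traceback (most recent call last):
  File "<stdin>", line 8, in <module>
AttributeError: 'float' object has no attribute 'round'
```

```bash
sed -i 's/^    a=np.radians(105)+YAW+th/    a=np.radians(105)+YAW+th+.08/' h.py
cat >> h.py <<'E'
F0=np.array([-.09,.05,-.05])
def arc(a,b,step=.035,speed=25,lim=11,log=True):
    out=[]
    for th in np.linspace(a,b,max(2,int(abs(b-a)/step)+1))[1:]:
        p,q,t=pose(th); bot.servo_line(p,q,speed=speed); f=ft(2)-F0; a_=np.array([t[1],-t[0],0])
        out.append((round(th,2),round(f@t,1),round(f@a_,1)))
        if abs(f@t)>lim: print("LIMIT"); break
    if log: print(out)
    return th
E
python3 - <<'E'
from h import *
arc(.59,.10); print(bot.read_state()["clock"]); bot.dwell(.3)
p,q,t=pose(.10);f=ft()-F0;print(f@t,f,bot.read_state()["grip_force"])
E
```

```text
[(np.float64(0.55), np.float64(3.0), np.float64(0.6)), (np.float64(0.51), np.float64(3.2), np.float64(1.8)), (np.float64(0.48), np.float64(1.9), np.float64(1.2)), (np.float64(0.44), np.float64(1.6), np.float64(0.1)), (np.float64(0.4), np.float64(1.3), np.float64(0.4)), (np.float64(0.36), np.float64(0.8), np.float64(-0.0)), (np.float64(0.33), np.float64(0.2), np.float64(-0.2)), (np.float64(0.29), np.float64(0.1), np.float64(-0.3)), (np.float64(0.25), np.float64(0.1), np.float64(-0.7)), (np.float64(0.21), np.float64(-4.0), np.float64(-0.5)), (np.float64(0.18), np.float64(-5.5), np.float64(-1.1)), (np.float64(0.14), np.float64(-4.5), np.float64(-1.2)), (np.float64(0.1), np.float64(-5.7), np.float64(-1.0))]
8.6833
-5.428888427439244 [ 5.22669868  1.92394916 -0.99154271] 2.603495791554451
```

```bash
python3 - <<'E'
from h import *
arc(.10,-.02,step=.02,lim=8.5); print(bot.read_state()["clock"])
E
```

```text
[(np.float64(0.08), np.float64(-3.9), np.float64(-1.3)), (np.float64(0.06), np.float64(-0.0), np.float64(0.1)), (np.float64(0.04), np.float64(0.5), np.float64(0.0)), (np.float64(0.02), np.float64(-0.6), np.float64(0.3)), (np.float64(0.0), np.float64(4.2), np.float64(1.3)), (np.float64(-0.02), np.float64(4.4), np.float64(0.9))]
10.6083
```

```bash
python3 - <<'E'
from h import *
th=-.02; out=[]
for i in range(14):
    th-=.006; p,q,t=pose(th); bot.servo_line(p,q,speed=8); f=(ft(4)-F0)@t; out.append((round(th,3),round(float(f),1)))
    if f>7.6: break
print(out)
for i in range(6): bot.dwell(.15); print(round(float((ft(4)-F0)@t),2),end=" ")
print(th,bot.read_state()["clock"])
E
```

```text
[(-0.026, 5.0), (-0.032, 5.2), (-0.038, 4.9), (-0.044, 4.7), (-0.05, 4.7), (-0.056, 4.8), (-0.062, 5.6), (-0.068, 6.8), (-0.074, 8.0)]
7.82 8.19 8.01 7.37 7.92 8.03 -0.074 14.2583
```

```bash
python3 - <<'E'
from h import *
th=-.079; p,q,t=pose(th); bot.servo_line(p,q,speed=8)
for i in range(8): bot.dwell(.1); print(round(float((ft(4)-F0)@t),2),end=" ")
print(bot.read_state()["clock"])
arc(th,.55,step=.05,speed=40); bot.dwell(.8)
p,q,t=pose(.55);print((ft()-F0)@t,bot.read_state()["clock"])
E
```

```text
9.01 9.3 8.73 9.41 8.46 8.78 9.09 8.85 15.575
[(np.float64(-0.03), np.float64(5.7), np.float64(0.8)), (np.float64(0.03), np.float64(1.0), np.float64(0.0)), (np.float64(0.08), np.float64(-0.8), np.float64(-0.6)), (np.float64(0.13), np.float64(-3.3), np.float64(-1.2)), (np.float64(0.18), np.float64(-2.4), np.float64(-0.8)), (np.float64(0.24), np.float64(-1.1), np.float64(-0.3)), (np.float64(0.29), np.float64(0.4), np.float64(0.1)), (np.float64(0.34), np.float64(-0.1), np.float64(-0.0)), (np.float64(0.39), np.float64(0.3), np.float64(-0.7)), (np.float64(0.45), np.float64(3.7), np.float64(0.1)), (np.float64(0.5), np.float64(5.7), np.float64(0.9)), (np.float64(0.55), np.float64(4.9), np.float64(1.1))]
4.914975679176423 19.6
```

```bash
cat >> h.py <<'E'
def seat(th):
    for i in range(10):
        p,q,t=pose(th); bot.servo_line(p,q,speed=15); f=(ft(4)-F0)@t
        if abs(f)<1: break
        th+=.02*np.sign(f)
    bot.dwell(1.0); f=ft(4)-F0; s=bot.read_state()
    print("seated",round(th,3),"Ft",round(float(f@t),2),f.round(1),s["ee_pos"].round(1),"t",s["clock"]); return th
E
python3 - <<'E'
from h import *
th=seat(.58); arc(th,th+.5,step=.06,speed=40); seat(th+.52)
E
```

```text
seated 0.58 Ft 0.05 [ 0.3 -0.2  0.1] [484.1  61.6 112. ] t 20.9167
[(np.float64(0.64), np.float64(-2.6), np.float64(-0.8)), (np.float64(0.7), np.float64(-2.6), np.float64(-1.1)), (np.float64(0.77), np.float64(-0.9), np.float64(-0.4)), (np.float64(0.83), np.float64(-0.0), np.float64(-0.2)), (np.float64(0.89), np.float64(-0.5), np.float64(-0.4)), (np.float64(0.96), np.float64(3.6), np.float64(0.7)), (np.float64(1.02), np.float64(4.5), np.float64(1.1)), (np.float64(1.08), np.float64(3.4), np.float64(0.9))]
seated 1.1 Ft 0.06 [ 0.2 -0.1 -0.1] [479.5  43.7 112. ] t 24.3667
```

```bash
python3 - <<'E'
from h import *
th=1.1
for k in(3,4):
    arc(th,th+.5,step=.06,speed=40); th=seat(th+.52)
E
```

```text
[(np.float64(1.16), np.float64(-2.9), np.float64(-1.5)), (np.float64(1.23), np.float64(-2.6), np.float64(-0.6)), (np.float64(1.29), np.float64(-0.8), np.float64(-0.2)), (np.float64(1.35), np.float64(0.7), np.float64(-0.2)), (np.float64(1.41), np.float64(0.5), np.float64(-0.3)), (np.float64(1.48), np.float64(3.3), np.float64(1.3)), (np.float64(1.54), np.float64(5.2), np.float64(1.1)), (np.float64(1.6), np.float64(-0.1), np.float64(0.6))]
seated 1.62 Ft 0.21 [0.6 0.1 0.4] [484.4  25.9 112. ] t 27.8167
[(np.float64(1.68), np.float64(-2.3), np.float64(-0.8)), (np.float64(1.74), np.float64(-1.3), np.float64(-0.7)), (np.float64(1.81), np.float64(0.2), np.float64(0.1)), (np.float64(1.87), np.float64(-0.2), np.float64(-0.3)), (np.float64(1.93), np.float64(3.7), np.float64(0.4)), (np.float64(2.0), np.float64(3.9), np.float64(1.3)), (np.float64(2.06), np.float64(4.8), np.float64(1.2)), (np.float64(2.12), np.float64(0.5), np.float64(0.6))]
seated 2.1 Ft 0.13 [0.2 0.  0. ] [496.3  13.6 112. ] t 31.8333
```

```bash
python3 - <<'E'
from h import *
bot.move_gripper(26); p,q,t=pose(2.1); bot.servo_line(p+[0,0,85],q,speed=150); bot.move_gripper(0)
q=quat(YAW-np.pi/2); bot.move_to([577,52.3,190],q)
for n in("scene","top"):
    c=bot.read_camera(n); cv2.imwrite(f"pics/{n}2.png",cv2.resize(c["image"][100:300,160:360],None,fx=3,fy=3,interpolation=cv2.INTER_CUBIC))
print(bot.read_state()["clock"],bot.read_state()["ee_pos"])
E
```

```text
36.4833 [576.98083555  52.27898639 190.01814591]
```

View pics/scene2.png

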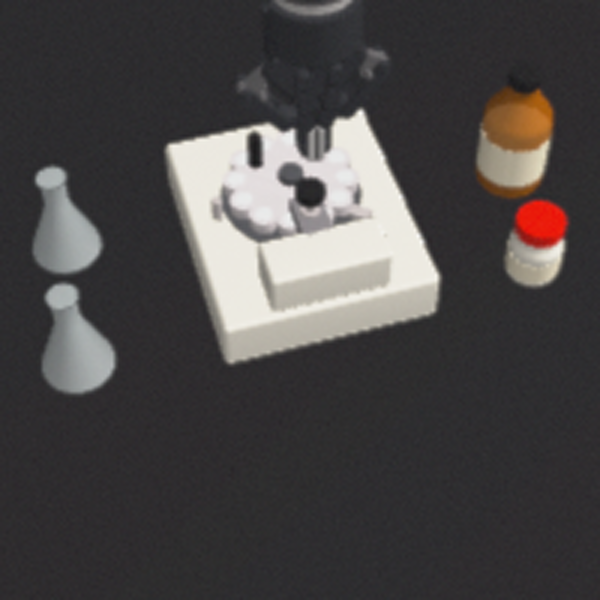

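View pics/top2.png

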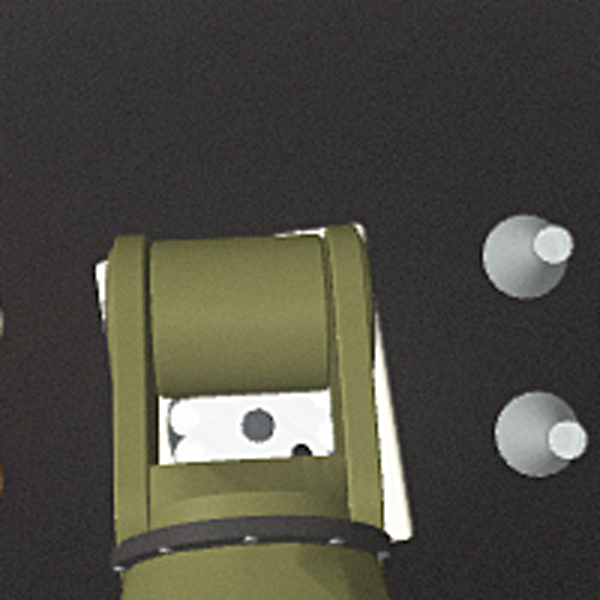

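The wheel is on click 4. In the top crop the peg at (303,452) lies at about 236° from the hub at (258,425), as expected. The fingertips are above the cap, so I press.

```bash
python3 - <<'E'
from h import *
f0=ft(5); bot.servo_line([577,52.3,153],speed=60)
z=153; out=[]
while z>130:
    z-=1.5; bot.servo_line([577,52.3,z],speed=20); f=ft(2)-f0; out.append((z,round(float(f[2]),1)))
    if f[2]>16: break
print(out, bot.read_state()["clock"])
bot.dwell(.2); bot.servo_line([577,52.3,200],speed=100)
c=bot.read_camera("scene"); cv2.imwrite("pics/s3.png",cv2.resize(c["image"][120:220,200:310],None,fx=5,fy=5,interpolation=cv2.INTER_CUBIC)); print(bot.read_state()["clock"])
E
```

```text
[(151.5, -0.4), (150.0, 0.3), (148.5, 0.3), (147.0, 0.7), (145.5, 0.9), (144.0, 0.3), (142.5, 0.4), (141.0, -0.0), (139.5, 1.0), (138.0, 0.5), (136.5, 0.3), (135.0, 3.7), (133.5, 15.9), (132.0, 27.7)] 41.025
42.1083
```

View pics/s3.png

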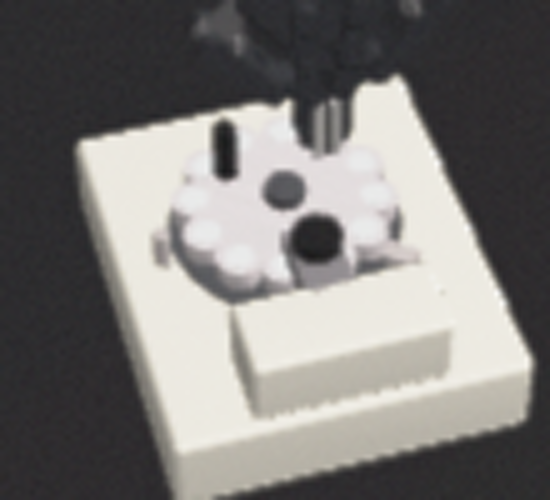

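```bash
python3 - <<'E'
from h import *
c=bot.read_camera("scene"); P=cloud(c); m=np.zeros((384,512),bool); m[162:173,258:270]=True; m&=c["image"].max(2)<60
s=np.load("scene0.npy",allow_pickle=True).item(); m0=np.zeros((384,512),bool); m0[158:170,256:270]=True; m0&=s["image"].max(2)<60
for M,Q in((m,P),(m0,cloud(s))): print(M.sum(),np.median(Q[M],0).round(1),np.percentile(Q[M][:,2],[10,50,90]).round(1))
E
```

```text
60 [582.7  48.1 115.3] [111.2 115.3 117.4]
64 [581.5  48.1 128.9] [124.9 128.9 130.9]
```

The cap dropped 13.6 mm, to about 116 mm, so it is fully down and the gripper is clear of it.

```bash
python3 - <<'E'
from h import *
print(bot.finish_job())
E
```

```text
the job is handed in; nothing more can be done
None
```

I set the photometer to its fourth filter and handed the job in at about 42 s of the 64 s allowed; the hand-in returned no verdict. The wheel was held at the stop at about 9 N at the peg (an estimated 2 N on the pin), then advanced four clicks with a pause on each. The lock plunger was pressed about 14 mm down, and the bottles and flasks were not touched.

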